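# Set the bird-house panel in the gluing jig and clamp it up

### The arm

A 7-joint arm with a two-finger parallel gripper is mounted at the origin on the work surface. World frame = base frame: x ahead of the robot, y to its left, z up, the work surface at z = 0. Lengths are in m, angles in rad, forces in N, time in s.
With the tool pointing down it reaches from about 0.4 to 0.875 m from the base axis. Payload 19.3 kg.
Tool frame: the origin (TCP) lies midway between the tips of the shut fingers; the grasp point (between the pads) lies bot.tcp_to_grasp behind it (bot.tcp_to_grasp is the distance from the TCP to the grasp point, in m); z points along the fingers, y is the line along which they close (so a half turn about z gives the same grasp; the last joint's range is limited). The gripper opens to 85 mm and grips with 20 to 120 N. Pads are 22 mm wide; open, the fingers measure 114 mm over their backs; the gripper's body (76 mm by 85 mm) begins 54 mm behind the grasp point. The pads swing forward as they close: fully open they stand 13 mm farther back than shut.
Start: joints at [-1.349, 0.521, -0.036, 1.599, 0.021, 1.021, -0.113], TCP at [0.18, 0.599, 0.231] pointing down, gripper open.
Joint ranges: [-2.91, 2.91], [-0.3, 2.13], [-1.5, 1.42], [0.17, 2.43], [-1.26, 4.41], [0.16, 1.93], [-2.52, 2.52]. Speed limits (rad/s): [1.89, 1.89, 2.39, 2.39, 3.01, 3.01, 3.01].

### API

Orientations are given as [roll, pitch, yaw] about the fixed x, y, z axes, in that order (R = Rz(yaw) Ry(pitch) Rx(roll)).
In Python, from workcell import observe, imaging, bot gives the robot as it stands.
- The arm moves only by the tool send_rows, never from a script. Its argument "plan" is text: rows parted by semicolons, each of 7 numbers parted by spaces: the shift along the tool's x, y, z in m, then the turn, a rotation vector about the tool's x, y, z in degrees, then the finger opening in m, from 0 to 0.0854. In form: dx dy dz rx ry rz claw; .... A call has 1 to 10 rows; each row is the pose to reach, as a shift and turn from the pose commanded when the call began, along the tool's axes at that moment; what a row does not reach only later rows make up. A row lasts 1/12 s, in which the tool goes at most 41.7 mm and 7.16 degrees, less where a joint would pass 70% of its speed; a pose out of reach is approached as far as the arm can. A call with a gripper value outside its range is refused whole. The fingers move at their own pace and stop on an object; "grip_force" is the grip in N (left out, the last holds). Time passes only in rows, so rows that repeat a pose let the fingers close. It gives the time, the measured TCP pose, the force, the opening and the grip force at its end, in the units of the state.
- observe(): the state, without advancing time (a new reading comes with each control period).
- imaging.grab_frame(name): name is "scene" or "top" or "wrist"; returns a dict with "color" (420x560x3 uint8, red, green, blue), "fx", "fy", "cx", "cy" (pixels), "eye" and "orientation" of the camera in the world; the wrist camera has in their place "tool_from_camera" (4x4, takes a point from camera to tool coordinates, whose origin is the TCP and whose axes are the flange's). Camera axes: x right, y down, z forward; pixel columns grow to the right and rows downward; lengths in m; the calibration is good to about 2 mm. A picture is of the moment at which its call begins: read the wrist's pose just before it. There is no depth.
- bot.job_done(): hands the job in; it is judged then, once.
The state is a dict: "clock": time; "qpos": joint angles; "qd": joint speeds; "joint_efforts": joint torques, N m; "position": TCP position; "tool_rot": TCP orientation; "force": force on the tool from outside, world axes, zero at the start; "moment": the same for the moment, N m; "grip_width": finger opening in m; "finger_force": force on a finger pad.
Only numpy, scipy, OpenCV 4.12 (cv2) and the standard library are available. Lean on these libraries where they do the work, as an engineer would, in place of code of your own. Each camera call takes 0.05 s, during which the arm holds its last target. There are 200 camera calls.

### The job

Lower the loose bird-house panel over the two pins of the gluing jig until it lies flat on the jig's bed. Then pump the clamp's trigger, never pushing the jaw itself, until its rubber-faced jaw presses the panel firmly against the upright wall without crushing it, and finish while still squeezing the trigger, without letting go. Leave the other things on the counter alone.

Things in the scene. Friction and masses are not known exactly. Their poses are not given: they have to be found in the camera images.
- panel: Loose flat pine bird-house panel, 120 (its x) x 64 (its y) x 15 mm thick, about 0.1 kg, lying on the counter. Origin at the centre of its underside, z up. A round 29 mm hole in the middle and two slots through it on the long centre line, centred 42 mm either side of the middle, each 15 mm (along x) by 11 mm (along y). Either way round fits.
- jig: Gluing jig fixed to the counter: plywood base 400 (its x) x 110 (its y) x 20 mm thick, origin at the centre of its underside. Its +x is the clamping direction. From -x to +x it carries: the clamp (handle at x = -149, trigger), the moving jaw, the bed with two upright steel pins, and the upright wall.
- seat (a point): Point on the jig's bed (20 mm above the counter) midway between the two pins; axes as the jig's. The 8 mm pins stand 42 mm either side of it along x and rise 22 mm above the bed, tips chamfered. A panel with its origin here, long side along x, sits over both pins, its end 2 mm short of the wall, with 3.5 mm of play along x and 1.5 mm along y.
- wall: Upright pine wall fixed on the jig at the far (+x) end of the bed, 15 mm thick, 70 mm wide, 70 mm high above the bed; origin at the centre of its underside. Its face towards the clamp is 62 mm from the seat point. The panel's end is pressed against it.
- handle_grip (a point): Centre of the clamp's fixed black upright handle, 12 mm thick (jig x), 34 mm wide (jig y), at grip height 114 mm above the counter; its top is at 135 mm. It does not yield: to squeeze, set the gripper's middle 9.5 mm from here towards the trigger (the middle of the fully squeezed pair), fingers closing along jig x, so that both arrive together.
- trigger_grip (a point): Centre of the round cross-bar (16 mm diameter, 30 mm along jig y) on the trigger lever, about 114 mm above the counter, on the jaw side of the handle: 37 mm (jig x) from the handle's centre at rest, 17 mm squeezed. Over the outside the pair measures 51 mm at rest, 31 squeezed: one grasp from above takes both. Lever top 128 mm, clamp housing 75 mm above the counter.
- trigger (a joint): Trigger angle, rad: 0 at rest (leaning to the jaw), 0.38 fully squeezed (to the handle). Sprung (2 N at the bar at rest, 5 N squeezed). A ratchet of 5 mm teeth moves the jaw 10 to 15 mm a full squeeze. When the jaw meets the work the trigger stops part-way and presses with about 1.2 x the finger force less about 12 N: about 20 N of squeeze is right. If it runs to its end, release and repeat.
- jaw (a joint): Travel of the moving jaw towards the wall, m. 0 is fully back, 0.08 fully forward. At 0 its pad face is 55 mm from the end of a panel at the seat point. It drags with 6 N, so a released trigger leaves no more than about 6 N on the panel.
- jaw_face (a point): Centre of the jaw's rubber pad face that meets the panel's end, 27 mm above the counter; the face looks to +x of the jig.
- jaw_pad: Rubber pad on the jaw's front, 44 mm wide, 26 mm high, 8 mm thick, black; it yields 1 mm for every 3 N, for 8 mm, then is hard.
- birdhouse: Finished wooden bird house, 105 x 85 mm, 120 mm high; a bystander.
- kitbox: Cardboard kit box 130 x 90 x 50 mm; a bystander.
- glue: White glue bottle, 44 mm diameter, 110 mm high; a bystander.
- cup: White cup, 70 mm diameter, 85 mm high; a bystander.
Not all that is in view belongs to the job. Of the things that look like the panel, take the one that is farthest to the robot's right at the start.

How it is judged:
On the way:
1. the panel lies flat on the bed over both pins, before the jaw presses it (z of panel in the frame of seat between -0.003 and 0.002 m and horizontal distance between panel and seat below 0.006 m and angle between the x axis of panel and the x axis of jig, either way round below 0.1 rad and angle between panel's own z axis and vertical below 0.04 rad and contact force between jaw_pad and panel below 1 N), for 0.2 s.
At the end, for the whole second after the job is handed in: The panel lies flat on the bed over both pins (within 2.5 mm of the bed), the jaw's pad presses it with 8 to 40 N and it bears on the wall with over 5 N, while the fingers still squeeze the trigger (over 3 N) and the robot does not touch the panel (z of panel in the frame of seat between -0.003 and 0.0025 m and horizontal distance between panel and seat below 0.006 m and angle between the x axis of panel and the x axis of jig, either way round below 0.1 rad and angle between panel's own z axis and vertical below 0.04 rad and contact force between jaw_pad and panel between 8 and 40 N and contact force between panel and wall above 5 N and contact force between the fingers and trigger above 3 N and contact force between each of the arm, the fingers and panel below 0.5 N); the arm keeps its last pose, push and grip.
It fails at once if the panel is crushed: the jaw presses it with more than 45 N (contact force between jaw_pad and panel above 45 N).
It fails at once if the robot pushes the jaw itself (contact force between any of the arm, the fingers and jaw above 4 N).
It fails at once if the panel is dropped onto the pins instead of lowered (horizontal distance between panel and seat below 0.012 m and z of panel in the frame of seat below 0.02 m and linear speed of panel above 0.4 m/s).
It fails at once if another thing on the counter is knocked (distance of any of birdhouse, kitbox, glue, cup from where it was at the start of the episode above 0.03 m).
It also fails if it takes over 58 s, if anything falls off the work surface, if the arm or the gripper's body presses on something with over 40 N, if the wrist force passes 120 N, or if a joint passes its speed limit or range.

## Working session

There is one attempt and no reset: what is moved stays moved. The work goes in short steps, Python scripts to look and compute and a tool call to move; the robot and the scene stay as the last step left them, time stands still between calls to the robot, and variables do not carry over. Pictures are saved under pics/ and viewed, at most 10 in all, crops included, and the job is handed in when it is done.

Besides the shell and the picture viewer there is one more tool, called after "Request:" in YAML: its name, and indented under it one key for each argument. send_rows: Moves the arm, as the interface text tells. Its arguments: {"type":"object","properties":{"plan":{"type":"string"},"grip_force":{"type":"number"}},"required":["plan"]}

```bash
ls; mkdir -p pics
python3 - <<'E'
from workcell import observe, imaging, bot
import cv2,pickle
s=observe();print(s,bot.tcp_to_grasp)
for n in("scene","top"):
    f=imaging.grab_frame(n);pickle.dump(f,open(n+".pkl","wb"))
    cv2.imwrite(f"pics/{n}.png",f["color"][:,:,::-1]);print({k:v for k,v in f.items() if k!="color"})
E
```

```text
pics
{'clock': 0.0, 'qpos': array([-1.34920329,  0.5220191 , -0.03629151,  1.59996625,  0.02115819,
        1.02107948, -0.11278302]), 'qd': array([-0.00120528, -0.00037628, -0.00124335, -0.00015789,  0.00093338,
       -0.00203405,  0.00230505]), 'joint_efforts': array([ 7.83544442e-05, -9.27096605e+01,  1.97971366e+00, -3.69949651e+01,
        1.78213301e-02,  7.77789362e-03,  1.86437285e-05]), 'position': array([0.17974597, 0.59826925, 0.23073789]), 'tool_rot': array([-3.14050532e+00,  5.82532222e-05,  2.84975292e+00]), 'force': array([-0.30628825, -0.90591597, -0.41652116]), 'moment': array([0.0071886 , 0.01262975, 0.05014556]), 'finger_force': 0.0, 'grip_width': 0.0854947895782262} 0.0187
{'fx': 415.38118903686535, 'fy': 415.38118903686535, 'cx': 279.77713932188846, 'cy': 210.65959742299194, 'eye': array([ 1.52580215, -0.05693331,  1.06008209]), 'orientation': array([-2.32363749, -0.02252638,  1.48003206])}
{'fx': 430.055270159969, 'fy': 430.055270159969, 'cx': 283.2477031733064, 'cy': 205.29002359597294, 'eye': array([0.25679938, 0.08301566, 1.57471709]), 'orientation': array([-3.00561021, -0.0092762 , -1.56641285])}
```

View pics/scene.png

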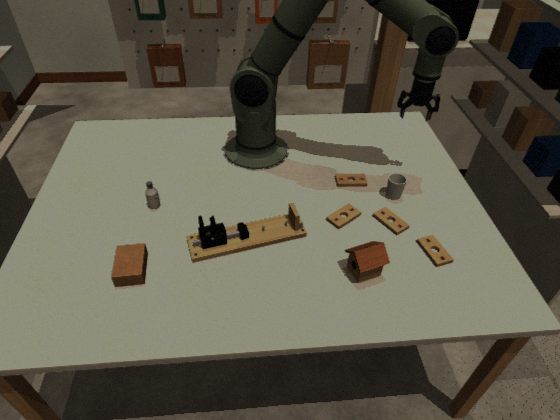

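View pics/top.png

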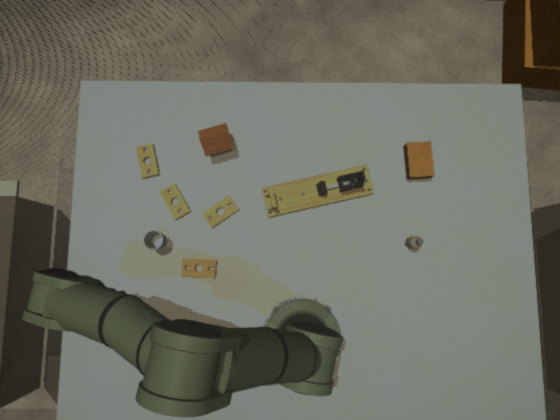

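Scene shows the jig at (247,237) with its wall at the right end (295,217), and panel-like things at (351,180), (344,215), (391,220) and (435,250). In top, the same panels are at (199,268), (221,211), (175,201) and (148,160). The robot's right is image right in top, so the candidate is (221,211).

```bash
cat > h.py <<'E'
import numpy as np,cv2,pickle
from scipy.spatial.transform import Rotation as R
from workcell import observe, imaging, bot
def rot(e): return R.from_euler('xyz',e).as_matrix()
def load(n): return pickle.load(open(n+".pkl","rb"))
def wrist(n):
    s=observe();f=imaging.grab_frame("wrist");T=np.eye(4);T[:3,:3]=rot(s["tool_rot"]);T[:3,3]=s["position"]
    f["T"]=T@f["tool_from_camera"];pickle.dump(f,open(n+".pkl","wb"));cv2.imwrite(f"pics/{n}.png",f["color"][:,:,::-1]);return f
def pose(f):
    if "T" in f: return f["T"][:3,:3],f["T"][:3,3]
    return rot(f["orientation"]),np.array(f["eye"])
def ray(f,p):
    M,o=pose(f);d=M@np.array([(p[0]-f["cx"])/f["fx"],(p[1]-f["cy"])/f["fy"],1]);return o,d/np.linalg.norm(d)
def plane(f,p,z):
    o,d=ray(f,p);return o+d*(z-o[2])/d[2]
def proj(f,X):
    M,o=pose(f);c=M.T@(np.array(X)-o);return np.array([f["cx"]+f["fx"]*c[0]/c[2],f["cy"]+f["fy"]*c[1]/c[2]])
def tri(f,p,g,q):
    o,d=ray(f,p);a,e=ray(g,q);t=np.linalg.lstsq(np.c_[d,-e],a-o,rcond=None)[0]
    A=o+d*t[0];B=a+e*t[1];return (A+B)/2,np.linalg.norm(A-B)
def go(yaw,xyz):  # shift in current tool axes
    s=observe();M=rot(s["tool_rot"]);return M.T@(np.array(xyz)-s["position"]),np.degrees((s["tool_rot"][2]-yaw))
E
python3 - <<'E'
from h import *
t,s=load("top"),load("scene")
for p in[(148,160),(175,201),(221,211),(199,268)]: print(p,plane(t,p,.015).round(3))
for n,p,q in[("panel",(221,211),(344,215)),("wall",(274,200),(294,217)),("jaw",(322,188),(243,231)),("glue",(418,241),(150,184)),("cup",(154,239),(397,180))]:
    X,e=tri(t,p,s,q);print(n,X.round(3),round(e,4))
for n,p in[("jig L",(267,202)),("jig R",(370,180)),("base",(300,330))]: print(n,plane(t,p,.02).round(3))
def crop(f,x,y,w,h): return cv2.resize(f["color"][y:y+h,x:x+w,::-1],None,fx=5,fy=5,interpolation=cv2.INTER_CUBIC)
cv2.imwrite("pics/c1.png",np.vstack([crop(t,130,140,140,60*1),crop(t,130,185,140,60)]))
E
```

```text
(148, 160) [0.637 0.571 0.015]
(175, 201) [0.484 0.465 0.015]
(221, 211) [0.448 0.297 0.015]
(199, 268) [0.242 0.37  0.015]
panel [0.449 0.3   0.009] 0.0048
wall [0.486 0.107 0.046] 0.0079
jaw [ 0.532 -0.07   0.036] 0.0013
glue [ 0.338 -0.394  0.101] 0.002
cup [0.342 0.519 0.076] 0.0024
jig L [0.481 0.129 0.02 ]
jig R [ 0.565 -0.25   0.02 ]
base [0.028 0.009 0.02 ]
```

View pics/c1.png

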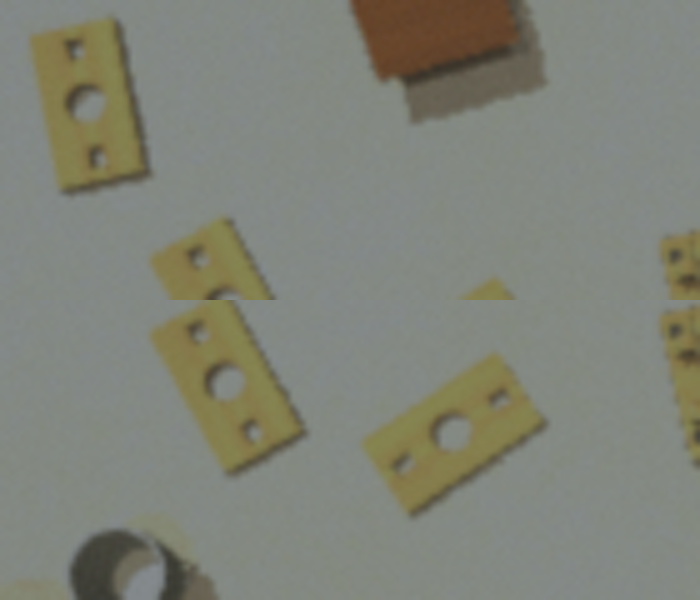

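List: panel-like things at top (148,160), (175,201), (221,211) and (199,268). The choice is (221,211), with y=0.297 the least. The crop shows it with a round hole and two slots, long axis about 124° in world. Moving above it.

Request:
send_rows:
  plan: "-0.343 -0.211 0.03 0 0 39 0.085;-0.343 -0.211 0.03 0 0 39 0.085;-0.343 -0.211 0.03 0 0 39 0.085;-0.343 -0.211 0.03 0 0 39 0.085;-0.343 -0.211 0.03 0 0 39 0.085;-0.343 -0.211 0.03 0 0 39 0.085;-0.343 -0.211 0.03 0 0 39 0.085;-0.343 -0.211 0.03 0 0 39 0.085;-0.343 -0.211 0.03 0 0 39 0.085;-0.343 -0.211 0.03 0 0 39 0.085"

```text
clock: 0.93
position: [0.4496, 0.2944, 0.2011]
tool_rot: [-3.141, 0.001, 2.167]
force: [-0.2, 0.6, -1.0]
grip_width: 0.0852
finger_force: 0.0
```

Run:
```python
from h import *
f=wrist("w1");s=observe();print(s["position"],np.degrees(s["tool_rot"]),s["clock"]);print(f["tool_from_camera"].round(3),f["fx"])
```

```text
[0.45254855 0.29044287 0.20091197] [-1.79983649e+02  1.78629125e-01  1.23871487e+02] 0.9833
[[ 0.    -0.952 -0.307  0.078]
 [ 1.     0.    -0.001 -0.001]
 [ 0.001 -0.307  0.952 -0.143]
 [ 0.     0.     0.     1.   ]] 338.5039500724823
```

View pics/w1.png

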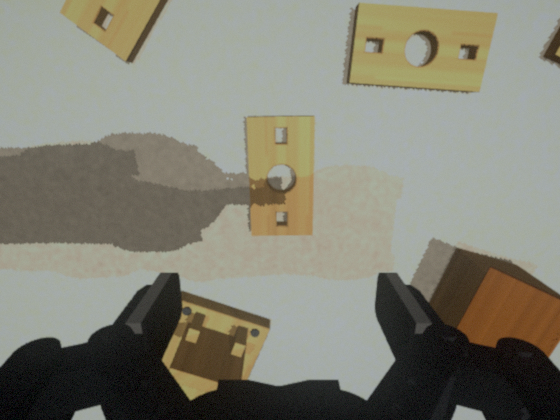

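The wrist view shows the chosen panel in the middle: hole (281,177), slots (281,135) and (281,217), edges near x 246–314 and y 116–236. The jig's wall end is at (215,345). I'll measure the panel with a mask from the now-settled pose.

```bash
cat >> h.py <<'E'
def panelmask(f,seed):
    hsv=cv2.cvtColor(f["color"],cv2.COLOR_RGB2HSV);m=cv2.inRange(hsv,(8,90,60),(35,255,255))
    m=cv2.morphologyEx(m,cv2.MORPH_OPEN,np.ones((3,3)))
    cs,_=cv2.findContours(m,cv2.RETR_EXTERNAL,cv2.CHAIN_APPROX_NONE)
    return max((c for c in cs if cv2.contourArea(c)>300),key=lambda c:cv2.pointPolygonTest(cv2.convexHull(c),seed,True))
def panelpose(f,seed,z):
    c=panelmask(f,seed)[:,0,:]
    P=np.array([plane(f,p,z)[:2] for p in c],np.float32)
    (x,y),(w,h),a=cv2.minAreaRect(P*1000)
    if w<h: a+=90
    return x/1000,y/1000,sorted((w,h)),a%180
E
python3 - <<'E'
from h import *
f=wrist("w2");s=observe();print(s["position"],np.degrees(s["tool_rot"]),np.abs(s["qd"]).max())
x,y,wh,a=panelpose(f,(281.,160.),.015);print(x,y,wh,a)
t=load("top");r=panelpose(t,(221.,203.),.015);print(r)
# height from top-face hole in two views: hole of top/w2 using contour centres
c=panelmask(f,(281.,160.));ct=panelmask(t,(221.,203.))
print(tri(f,cv2.minAreaRect(c)[0],t,cv2.minAreaRect(ct)[0]))
print(go(np.radians(a if abs(a-124)<45 else a-180),[x,y,.1]))
E
```

```text
[0.45055703 0.29316679 0.20096192] [-1.79968687e+02  1.11623627e-01  1.23898694e+02] 0.07220115089535036
0.4482020263671875 0.2987652282714844 [63.67725372314453, 119.02684020996094] 124.45174407958984
(0.447000732421875, 0.29986737060546875, [61.54135513305664, 115.61685180664062], 124.66883087158203)
(array([0.44641751, 0.30034812, 0.01271179]), np.float64(0.0013453878539492435))
(array([0.00615697, 0.00122286, 0.10094946]), np.float64(-0.5530498068949792))
```

Request:
send_rows:
  plan: "0.005 0.002 0.04 0 0 -0.5 0.085;0.005 0.002 0.08 0 0 -0.5 0.085;0.005 0.002 0.12 0 0 -0.5 0.085;0.005 0.002 0.14 0 0 -0.5 0.085;0.005 0.002 0.14 0 0 -0.5 0.085;0.005 0.002 0.14 0 0 -0.5 0.085"

```text
clock: 1.53
position: [0.446, 0.303, 0.061]
tool_rot: [-3.14, 0.0, 2.178]
force: [-0.2, -0.1, 0.7]
grip_width: 0.0849
finger_force: 0.0
```

Run:
```python
from h import *
s=observe();print(s["position"],np.degrees(s["tool_rot"]),np.abs(s["qd"]).max(),s["force"])
print(go(np.radians(124.45),[.4482,.2988,0]))
```

```text
[0.44595229 0.30296202 0.06099133] [-1.79886664e+02  9.34348507e-03  1.24787133e+02] 0.04972317594042675 [-0.22746591 -0.08165422  0.68172163]
(array([-0.00469061, -0.00040791,  0.06099302]), np.float64(0.33713340483322957))
```

Request:
send_rows:
  plan: "-0.004 0 0.03 0 0 0.3 0.085;-0.004 0 0.05 0 0 0.3 0.085;-0.004 0 0.056 0 0 0.3 0.085;-0.004 0 0.058 0 0 0.3 0.085;-0.004 0 0.060 0 0 0.3 0.085;-0.004 0 0.060 0 0 0.3 0.085;-0.004 0 0.060 0 0 0.3 0.085"

```text
clock: 2.12
position: [0.4493, 0.3003, 0.0026]
tool_rot: [3.14, -0.0, 2.173]
force: [0.6, 0.5, 0.1]
grip_width: 0.0852
finger_force: 0.0
```

Request:
send_rows:
  plan: "0 0 0.003 0 0 0 0.085;0 0 0.005 0 0 0 0.085;0 0 0.005 0 0 0 0.07;0 0 0.005 0 0 0 0.05;0 0 0.005 0 0 0 0.05;0 0 0.005 0 0 0 0.05;0 0 0.005 0 0 0 0.05;0 0 0.005 0 0 0 0.05"
  grip_force: 40

```text
clock: 2.78
position: [0.4487, 0.2998, -0.0035]
tool_rot: [-3.142, -0.0, 2.173]
force: [-1.2, -0.7, 4.5]
grip_width: 0.063
finger_force: 43.6
```

Request:
send_rows:
  plan: "0 0 -0.01 0 0 0 0.05;0 0 -0.04 0 0 0 0.05;0 0 -0.08 0 0 0 0.05;0 0 -0.12 0 0 0 0.05;-0.02 -0.01 -0.16 0 0 2 0.05;-0.05 -0.02 -0.19 0 0 4 0.05;-0.085 -0.036 -0.21 0 0 7 0.05;-0.12 -0.05 -0.23 0 0 10 0.05;-0.155 -0.065 -0.244 0 0 13 0.05;-0.19 -0.08 -0.244 0 0 16 0.05"

```text
clock: 3.62
position: [0.4904, 0.0998, 0.2434]
tool_rot: [3.137, -0.001, 1.891]
force: [1.6, 0.9, -0.6]
grip_width: 0.0634
finger_force: 44.7
```

Run:
```python
from h import *
print(observe()["grip_width"],go(np.radians(102.5),[.523,-.059,.24]))
```

```text
0.06343695687905523 (array([-0.16096968, -0.01914981,  0.00314394]), np.float64(5.865930587286717))
```

Request:
send_rows:
  plan: "-0.03 -0.004 0 0 0 2 0.05;-0.065 -0.008 0 0 0 4 0.05;-0.1 -0.012 0 0 0 6 0.05;-0.13 -0.016 0 0 0 6 0.05;-0.15 -0.018 0 0 0 6 0.05;-0.158 -0.019 0 0 0 6 0.05;-0.158 -0.019 0 0 0 6 0.05;-0.158 -0.019 0 0 0 6 0.05;-0.158 -0.019 0 0 0 6 0.05;-0.158 -0.019 0 0 0 6 0.05"

```text
clock: 4.45
position: [0.5217, -0.0534, 0.2402]
tool_rot: [-3.142, -0.0, 1.791]
force: [-0.5, 0.0, -1.0]
grip_width: 0.063
finger_force: 44.7
```

Run:
```python
from h import *
f=wrist("w3");s=observe();print(s["position"],np.degrees(s["tool_rot"]),s["qd"].round(3),s["grip_width"])
```

```text
[ 0.5216755  -0.05361409  0.24014659] [-1.79996576e+02 -2.35113608e-02  1.02579899e+02] [ 0.004  0.001  0.006 -0.     0.    -0.001  0.003] 0.06257831550714787
```

View pics/w3.png

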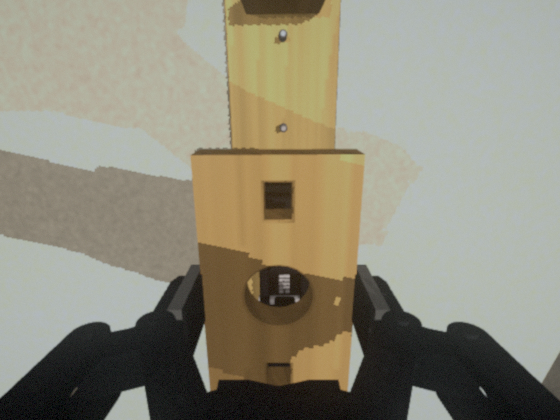

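The wrist view shows the held panel with its end edge at row ~153, front slot (279,201) and hole (279,293). The jig's pins are at about (283,35) and (283,128), with the wall at the top. Now measuring these.

Run:
```python
from h import *
f=load("w3");im=f["color"]
a=cv2.resize(im[20:80,220:350,::-1],None,fx=5,fy=5,interpolation=cv2.INTER_CUBIC)
b=cv2.resize(im[110:160,220:350,::-1],None,fx=5,fy=5,interpolation=cv2.INTER_CUBIC)
cv2.imwrite("pics/c2.png",np.vstack([a,b]))
hsv=cv2.cvtColor(im,cv2.COLOR_RGB2HSV)
for r in [(25,50),(118,138)]:
    sub=hsv[r[0]:r[1],265:302]; m=(sub[...,1]<90).astype(np.uint8)
    n,l,st,ce=cv2.connectedComponentsWithStats(m); print([(st[i].tolist(),(ce[i]+[265,r[0]]).round(1)) for i in range(1,n) if st[i][4]>5])
# jig base side edges (z=.02), rows 60..120
for row in (60,80,100,120,140):
    m=np.where((hsv[row,:,1]>110)&(hsv[row,:,0]<35))[0]; print(row,m.min(),m.max(),plane(f,(m.min(),row),.02).round(4),plane(f,(m.max(),row),.02).round(4))
# panel edges rows
for row in (165,180,230):
    m=np.where((hsv[row,180:380,1]>110))[0]+180; print(row,m.min(),m.max())
```

```text
[([14, 4, 9, 13, 88], array([282.4,  34.6]))]
[([14, 5, 8, 9, 52], array([282.9, 127.3]))]
60 242 336 [0.4605 0.0518 0.02  ] [0.5508 0.072  0.02  ]
80 330 335 [0.5499 0.053  0.02  ] [0.5548 0.054  0.02  ]
100 230 333 [0.4555 0.0123 0.02  ] [0.5579 0.0352 0.02  ]
120 231 333 [ 0.46   -0.0069  0.02  ] [0.5632 0.0162 0.02  ]
140 232 333 [ 0.4646 -0.0268  0.02  ] [ 0.5686 -0.0035  0.02  ]
165 192 361
180 193 361
230 197 358
```

View pics/c2.png

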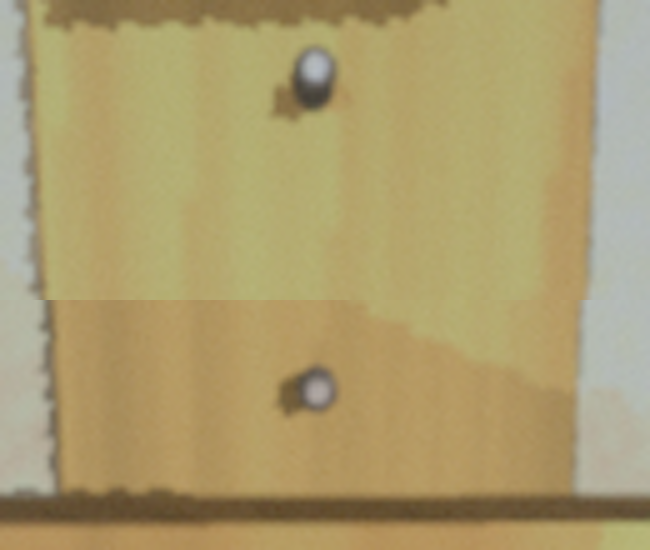

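The crop shows the pin tips at full-image (282.6,33.2) and (283.1,127.6), both light discs.

Run:
```python
from h import *
f=load("w3");s=observe();M=rot(s["tool_rot"])
P1=plane(f,(282.6,33.2),.042);P2=plane(f,(283.1,127.6),.042);d=(P1-P2)[:2]
print(P1,P2,np.linalg.norm(d),np.degrees(np.arctan2(d[1],d[0])));seat=(P1+P2)/2
im=f["color"];g=cv2.cvtColor(im,cv2.COLOR_RGB2HSV)
zt=s["position"][2]+.0185
def tool(p,z=zt): return (M.T@(plane(f,p,z)-s["position"]))[:2].round(4)
# panel side edges on top face, by row
for row in(160,175,190,205,220,235):
    m=np.where(g[row,180:380,1]>110)[0]+180;a,b=tool((m.min(),row)),tool((m.max()+1,row));print(row,a,b,(a+b)/2,(b-a)[1])
# front end of top face: gradient in col
v=im[140:175,:,0].astype(float)
for c in(215,250,310,345): 
    k=140+np.argmax(np.diff(cv2.GaussianBlur(v[:,c-5:c+6].mean(1)[:,None],(1,3),0)[:,0]));print("end",c,k,tool((c,k+.5)))
# slot outline (dark) 
gr=cv2.cvtColor(im,cv2.COLOR_RGB2GRAY)
for p in[(265,182),(293,182),(265,220),(293,220),(279,201)]:print("slot",p,tool(p))
print(gr[176:226:2,279],gr[201,255:305:2]);print("seat",seat)
```

```text
[0.49480781 0.0799929  0.042     ] [ 0.51376452 -0.00107151  0.042     ] 0.08325139376833064 103.16196064163904
160 [ 0.0573 -0.0326] [0.0573 0.0214] [ 0.0573 -0.0056] 0.05399999999999999
175 [ 0.0517 -0.0327] [0.0517 0.0307] [ 0.0517 -0.001 ] 0.0634
190 [ 0.0459 -0.0328] [0.046  0.0307] [ 0.04595 -0.00105] 0.0635
205 [ 0.04   -0.0328] [0.04   0.0304] [ 0.04   -0.0012] 0.0632
220 [ 0.0339 -0.0325] [0.0339 0.0305] [ 0.0339 -0.001 ] 0.063
235 [ 0.0276 -0.0326] [0.0277 0.0306] [ 0.02765 -0.001  ] 0.06319999999999999
end 215 154 [ 0.0593 -0.0241]
end 250 154 [ 0.0593 -0.0113]
end 310 154 [0.0593 0.0107]
end 345 153 [0.0597 0.0235]
slot (265, 182) [ 0.049  -0.0059]
slot (293, 182) [0.049  0.0046]
slot (265, 220) [ 0.0339 -0.0061]
slot (293, 220) [0.0339 0.0048]
slot (279, 201) [ 0.0416 -0.0006]
[157 157 140  77  46  48  50  49  47  36  48  50  46  42  43  43  57  80
  76  73  81  82 127 140 155] [144 145 147 136 107  60  38  44  38  45  48  44  47  48  50  49  55  52
  71 115 138 149 148 151 151]
seat [0.50428616 0.03946069 0.042     ]
```

Run:
```python
from h import *
print(go(np.radians(103.1),[.5053,.0392,.105]))
```

```text
(array([0.09409706, 0.00424069, 0.13518497]), np.float64(-0.5201007617573182))
```

Request:
send_rows:
  plan: "0.03 0.001 0.03 0 0 -0.5 0.05;0.06 0.003 0.06 0 0 -0.5 0.05;0.08 0.004 0.085 0 0 -0.5 0.05;0.09 0.004 0.105 0 0 -0.5 0.05;0.094 0.004 0.12 0 0 -0.5 0.05;0.094 0.004 0.13 0 0 -0.5 0.05;0.094 0.004 0.135 0 0 -0.5 0.05;0.094 0.004 0.135 0 0 -0.5 0.05;0.094 0.004 0.135 0 0 -0.5 0.05;0.094 0.004 0.135 0 0 -0.5 0.05"

```text
clock: 5.33
position: [0.506, 0.0374, 0.106]
tool_rot: [3.14, 0.0, 1.797]
force: [-0.5, -0.4, -0.2]
grip_width: 0.063
finger_force: 44.7
```

Run:
```python
from h import *
f=wrist("w4");s=observe();print(s["position"],np.degrees(s["tool_rot"]),s["qd"].round(3),s["grip_width"],go(np.radians(103.1),[.5053,.0392,.06]))
```

```text
[0.50594333 0.03744419 0.10595321] [1.79917239e+02 3.19606138e-03 1.02941382e+02] [-0.001 -0.    -0.002  0.002 -0.001 -0.005  0.002] 0.06279795491782783 (array([ 0.00185785, -0.00030014,  0.04595272]), np.float64(-0.15861766972626182))
```

View pics/w4.png

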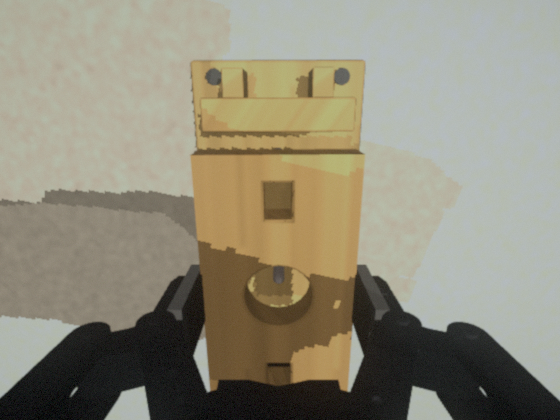

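View shows the panel end (row 153) short of the wall's top face (rows 98–132). One pin tip, the rear one, is visible through the hole at about (279,270).

Run:
```python
from h import *
f=load("w4");s=observe();M=rot(s["tool_rot"]);im=f["color"]
tool=lambda p,z:(M.T@(plane(f,p,z)-s["position"])).round(4)
hsv=cv2.cvtColor(im,cv2.COLOR_RGB2HSV)
sub=hsv[262:300,262:298];print(sub[::2,8:28,1].tolist()[0:12])
for p in[(203,132),(355,131),(203,99),(355,97)]:print("wall",tool(p,.09))
n,l,st,ce=cv2.connectedComponentsWithStats((sub[...,1]<80).astype(np.uint8));print([(st[i].tolist(),(ce[i]+[262,262])) for i in range(1,n) if st[i][4]>5])
zt=s["position"][2]+.0185
print("panel end",tool((279,154.5),zt),"hole c",tool((278.5,288),zt),"slot",tool((278.5,201),zt))
print("rear pin tip",tool((278.5,284),.042),tool((278.5,268),.042))
```

```text
[[127, 123, 125, 124, 120, 117, 121, 119, 123, 119, 122, 119, 122, 128, 122, 120, 123, 124, 123, 127], [134, 127, 123, 121, 120, 125, 122, 128, 123, 126, 127, 122, 128, 122, 126, 123, 125, 127, 124, 123], [135, 137, 123, 121, 97, 92, 91, 75, 82, 78, 83, 97, 108, 102, 128, 128, 132, 128, 132, 127], [126, 130, 132, 91, 52, 47, 45, 38, 49, 41, 56, 45, 52, 70, 120, 122, 120, 133, 130, 129], [127, 127, 124, 90, 53, 45, 40, 50, 47, 47, 35, 43, 50, 64, 106, 122, 132, 126, 137, 125], [127, 133, 114, 87, 54, 40, 45, 44, 48, 46, 43, 53, 44, 70, 104, 126, 130, 127, 132, 125], [129, 126, 108, 72, 44, 46, 50, 44, 39, 42, 45, 50, 42, 66, 108, 131, 130, 121, 137, 127], [134, 132, 119, 83, 43, 47, 38, 38, 32, 35, 35, 42, 41, 55, 98, 134, 125, 128, 117, 129], [129, 126, 116, 82, 45, 41, 37, 36, 36, 33, 36, 41, 46, 48, 105, 119, 122, 130, 126, 130], [130, 131, 120, 100, 48, 45, 35, 29, 34, 35, 28, 33, 49, 77, 111, 121, 125, 139, 133, 131], [137, 130, 122, 127, 108, 77, 57, 43, 36, 28, 48, 56, 98, 125, 132, 129, 126, 125, 125, 130], [129, 129, 128, 142, 131, 132, 118, 128, 120, 125, 123, 136, 143, 138, 123, 132, 131, 135, 127, 123]]
wall [ 0.0642 -0.0354  0.0159]
wall [0.0646 0.0342 0.016 ]
wall [ 0.0785 -0.0344  0.0159]
wall [0.0794 0.0331 0.016 ]
[([11, 4, 11, 18, 163], array([278.40490798, 274.39877301]))]
panel end [ 0.0591 -0.0007 -0.0185] hole c [ 0.0037 -0.0008 -0.0185] slot [ 0.0414 -0.0008 -0.0185]
rear pin tip [-0.0425 -0.0008  0.064 ] [-0.0303 -0.0008  0.064 ]
```

Lateral alignment is good; the panel needs about +2 mm along x. Lowering part-way onto the pins.

Request:
send_rows:
  plan: "0.002 0 0.01 0 0 -0.1 0.05;0.002 0 0.025 0 0 -0.1 0.05;0.002 0 0.038 0 0 -0.1 0.05;0.002 0 0.048 0 0 -0.1 0.05;0.002 0 0.056 0 0 -0.1 0.05;0.002 0 0.062 0 0 -0.1 0.05;0.002 0 0.067 0 0 -0.1 0.05;0.002 0 0.072 0 0 -0.1 0.05;0.002 0 0.074 0 0 -0.1 0.05;0.002 0 0.074 0 0 -0.1 0.05"

```text
clock: 6.22
position: [0.5049, 0.0396, 0.0309]
tool_rot: [-3.141, 0.0, 1.799]
force: [-0.2, -0.8, 0.2]
grip_width: 0.0628
finger_force: 44.7
```

Request:
send_rows:
  plan: "0 0 0.003 0 0 0 0.05;0 0 0.006 0 0 0 0.05;0 0 0.009 0 0 0 0.05;0 0 0.011 0 0 0 0.05;0 0 0.012 0 0 0 0.05;0 0 0.013 0 0 0 0.05;0 0 0.014 0 0 0 0.05;0 0 0.014 0 0 0 0.05"

```text
clock: 6.88
position: [0.5049, 0.0397, 0.017]
tool_rot: [-3.141, 0.0, 1.799]
force: [0.6, 0.1, -1.6]
grip_width: 0.0629
finger_force: 44.7
```

Request:
send_rows:
  plan: "0 0 0.001 0 0 0 0.05;0 0 0.0015 0 0 0 0.05;0 0 0.0015 0 0 0 0.05"

```text
clock: 7.13
position: [0.505, 0.0397, 0.0164]
tool_rot: [3.141, -0.0, 1.799]
force: [-4.4, -0.5, 21.2]
grip_width: 0.0632
finger_force: 47.2
```

Request:
send_rows:
  plan: "0 0 -0.0005 0 0 0 0.066;0 0 -0.0005 0 0 0 0.075;0 0 -0.0005 0 0 0 0.085;0 0 -0.0005 0 0 0 0.085;0 0 -0.01 0 0 0 0.085;0 0 -0.03 0 0 0 0.085;0 0 -0.06 0 0 0 0.085;0 0 -0.09 0 0 0 0.085;-0.01 0 -0.12 0 0 0 0.085;-0.03 0 -0.15 0 0 0 0.085"

```text
clock: 7.97
position: [0.5112, 0.0119, 0.1676]
tool_rot: [-3.141, -0.001, 1.802]
force: [1.2, 0.3, -0.3]
grip_width: 0.0852
finger_force: 0.0
```

Run:
```python
from h import *
print(go(np.radians(103.1),[.5253,-.0492,.26]))
```

```text
(array([-0.06264805, -0.00026865, -0.09242122]), np.float64(0.13561144743787842))
```

Run:
```python
from h import *
f=wrist("w5");s=observe();print(s["qpos"].round(2),s["position"])
P=np.array([plane(f,p,.035)[:2] for p in panelmask(f,(280.,220.))[:,0,:]],np.float32)
r=cv2.minAreaRect(P*1000);print(r)
```

```text
[-0.39  0.44  0.35  1.97 -0.21  0.76  0.31] [0.51424295 0.00655191 0.17290927]
((518.4041137695312, -21.59521484375), (103.07470703125, 317.39605712890625), 13.224870681762695)
```

Request:
send_rows:
  plan: "-0.03 0 -0.03 0 0 0 0.085;-0.06 0 -0.06 0 0 0 0.085;-0.09 0 -0.09 0 0 0 0.085;-0.12 0 -0.11 0 0 0 0.085;-0.15 0 -0.12 0 0 0 0.085;-0.17 0 -0.12 0 0 0 0.085;-0.18 0 -0.12 0 0 0 0.085;-0.18 0 -0.12 0 0 0 0.085;-0.18 0 -0.12 0 0 0 0.085"

```text
clock: 8.77
position: [0.5521, -0.1644, 0.2854]
tool_rot: [-3.141, -0.001, 1.799]
force: [0.3, 1.6, -1.2]
grip_width: 0.085
finger_force: 0.0
```

Run:
```python
from h import *
f=wrist("w6");s=observe();print(s["qpos"].round(2),s["position"],np.degrees(s["tool_rot"]))
a=load("w5")["color"][:,:,::-1];b=f["color"][:,:,::-1]
cv2.imwrite("pics/c3.png",cv2.resize(np.vstack([a[40:400],b]),None,fx=.75,fy=.75))
```

```text
[-0.12  0.42  0.42  1.68 -0.19  1.08  0.59] [ 0.55215176 -0.16374427  0.28534733] [-1.79962613e+02 -4.62912818e-02  1.03117649e+02]
```

View pics/c3.png

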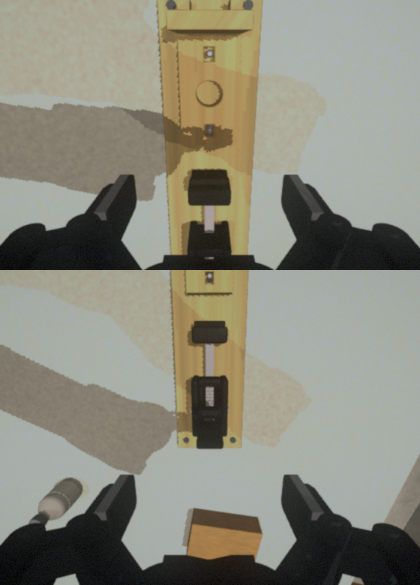

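Upper half: the panel is seated, with a pin in each slot. Lower half (image pixels): jaw ~(279,80), clamp housing with trigger and handle ~(279,140–237). I'll enlarge it with the contrast raised.

Run:
```python
from h import *
f=load("w6");c=f["color"][60:245,230:330,::-1]
c=cv2.resize(c,None,fx=3.2,fy=3.2,interpolation=cv2.INTER_CUBIC);c=(255*(c/255.)**.45).astype(np.uint8)
g=load("w5")["color"][200:400,230:330,::-1];g=cv2.resize(g,None,fx=3,fy=3,interpolation=cv2.INTER_CUBIC)[:592];g=(255*(g/255.)**.45).astype(np.uint8)
o=np.zeros((600,640,3),np.uint8);o[:592,:320]=c;o[:592,330:630]=g;cv2.imwrite("pics/c4.png",o)
```

```text
(no output)
```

View pics/c4.png

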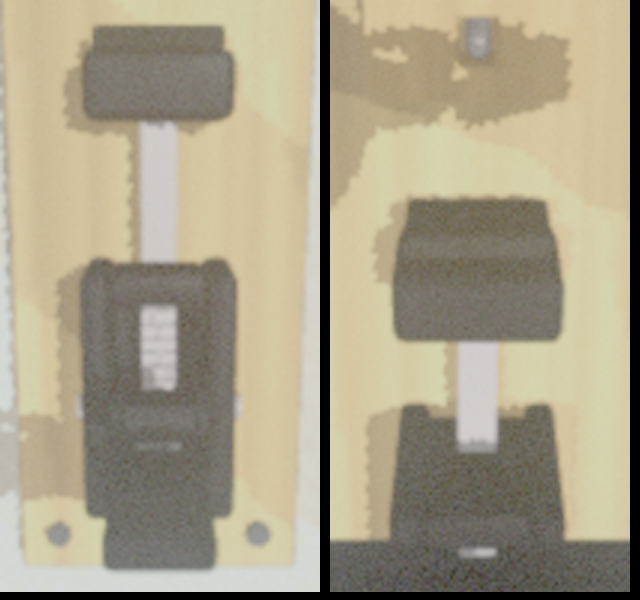

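Run:
```python
from h import *
f=load("w6");g=load("w4")
e1=plane(f,(280,236.6),.02);e2=plane(g,(278,61),.02);print(e1,e2,np.linalg.norm(e1-e2))
j=np.array([np.cos(np.radians(103.1)),np.sin(np.radians(103.1)),0]);l=np.array([-j[1],j[0],0])
seat=np.array([.5047,.0397,0])
for e in(e1,e2): print("seat-e along/lat",(seat-e)@j,(seat-e)@l)
c=(e1+e2)/2;c=c+l*((seat-c)@l);c[2]=0
H=c-.149*j;print("centre",c,"handle",H,"mid squeezed",H+.0095*j)
def cr(p): return ((p-[230,60]+.5)*3.2-.5).round(0)
for n,x,z in[("H top back",-.155,.135),("H top front",-.143,.135),("H grip",-.149,.114),("bar",-.112,.114),("bar top",-.112,.122),("lever top",-.112,.128),("lever top lean",-.107,.128)]:
    print(n,[cr(proj(f,c+x*j+y*l+[0,0,z])).tolist() for y in(.017,0,-.017)])
# pad face row in crop top edge y~28
print("pad top edge plane z=.04", (plane(f,(279,60+28/3.2),.04)-seat)@j)
```

```text
[ 0.5734046  -0.25191369  0.02      ] [0.48224917 0.13588874 0.02      ] 0.39837173743322885
seat-e along/lat 0.2995967166339313 0.0008220071482892608
seat-e along/lat -0.098774032720116 -6.526094212783882e-05
centre [ 0.52745836 -0.05809823  0.        ] handle [ 0.56122941 -0.20322065  0.        ] mid squeezed [ 0.55907622 -0.19396788  0.        ]
H top back [[102.0, 576.0], [160.0, 576.0], [218.0, 576.0]]
H top front [[101.0, 538.0], [160.0, 538.0], [219.0, 538.0]]
H grip [[105.0, 532.0], [160.0, 532.0], [215.0, 532.0]]
bar [[103.0, 416.0], [160.0, 416.0], [217.0, 416.0]]
bar top [[102.0, 423.0], [160.0, 422.0], [218.0, 422.0]]
lever top [[101.0, 428.0], [160.0, 428.0], [219.0, 428.0]]
lever top lean [[100.0, 411.0], [160.0, 411.0], [220.0, 411.0]]
pad top edge plane z=.04 -0.09929782529384207
```

The predicted handle and trigger points fit the crop (bar at y≈418, handle's far edge ≈570). Turning −90° above the clamp for a second view.

Run:
```python
from h import *
print(go(np.radians(103.1),[.5591,-.194,.25]))
```

```text
(array([-3.10716958e-02, -7.65973027e-05,  3.53222904e-02]), np.float64(0.01764883125589049))
```

Request:
send_rows:
  plan: "-0.01 0 0 0 0 -7 0.085;-0.02 0 0 0 0 -14 0.085;-0.031 0 0 0 0 -21 0.085;-0.031 0 0 0 0 -28 0.085;-0.031 0 0 0 0 -35 0.085;-0.031 0 0 0 0 -42 0.085;-0.031 0 0 0 0 -49 0.085;-0.031 0 0 0 0 -56 0.085;-0.031 0 0 0 0 -63 0.085;-0.031 0 0 0 0 -70 0.085"

```text
clock: 9.65
position: [0.5594, -0.1933, 0.2855]
tool_rot: [3.141, -0.001, 3.029]
force: [0.0, -0.2, 0.6]
grip_width: 0.0855
finger_force: 0.0
```

Request:
send_rows:
  plan: "0 0 0 0 0 -7 0.085;0 0 0.01 0 0 -14 0.085;0 0 0.02 0 0 -20 0.085;0 0 0.03 0 0 -20 0.085;0 0 0.03 0 0 -20 0.085;0 0 0.03 0 0 -20 0.085;0 0 0.03 0 0 -20 0.085"

```text
clock: 10.23
position: [0.5597, -0.1947, 0.256]
tool_rot: [-3.141, 0.0, -2.916]
force: [-0.2, 0.1, 1.7]
grip_width: 0.0852
finger_force: 0.0
```

Run:
```python
from h import *
f=wrist("w7");s=observe();print(s["qpos"].round(2),s["position"],np.degrees(s["tool_rot"]),s["qd"].round(3))
H=np.array([.5612,-.2032,0]);j=np.array([np.cos(np.radians(103.1)),np.sin(np.radians(103.1)),0]);l=np.array([-j[1],j[0],0])
im=f["color"][:,:,::-1];im=(255*(im/255.)**.5).astype(np.uint8)
for x,z,col in((0,.135,(0,0,255)),(.037,.114,(0,255,0))):
    for y in(-.017,0,.017):
        p=proj(f,H+x*j+y*l+[0,0,z]);print(x,y,p.round(1))
cv2.imwrite("pics/c5.png",cv2.resize(im[20:350,130:430],None,fx=1.8,fy=1.8,interpolation=cv2.INTER_CUBIC))
```

```text
[ 0.19  0.45  0.06  1.66 -0.03  1.03  2.06] [ 0.55973366 -0.1947357   0.2561382 ] [-1.79983225e+02  2.65632309e-02 -1.67012020e+02] [ 0.003 -0.003 -0.001  0.     0.    -0.002  0.012]
0 -0.017 [268.8 223.1]
0 0 [268.5 203.4]
0 0.017 [268.3 183. ]
0.037 -0.017 [311.1 214.9]
0.037 0 [311.7 196.4]
0.037 0.017 [312.2 177.3]
```

View pics/c5.png

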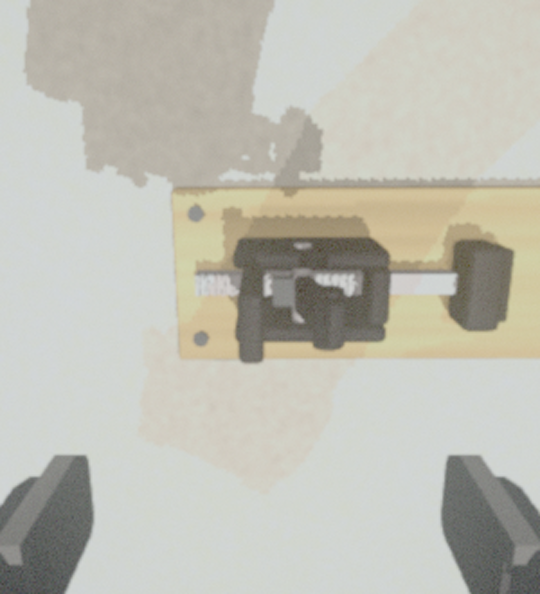

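The handle top is at full-image ~(269.4,203) and the trigger bar at ~(313,196), both within about 1 px of the predicted points.

Run:
```python
from h import *
f,g=load("w6"),load("w7")
u=lambda x,y:(230+(x+.5)/3.2-.5,60+(y+.5)/3.2-.5); v=lambda x,y:(130+(x+.5)/1.8-.5,20+(y+.5)/1.8-.5)
# handle top, end at the -l side (outer edge middle)
for a in(103,215): print("handle end",tri(f,u(a,551),g,v(251,361)))
print("bar end",tri(f,u(215,418),g,v(329,348)))
print(go(np.radians(-166.9),[.5589,-.193,.093]))
```

```text
handle end (array([ 0.5516464 , -0.19586841,  0.17568863]), np.float64(0.02111688767612988))
handle end (array([ 0.57693023, -0.19932592,  0.13060282]), np.float64(0.0001773395055315528))
bar end (array([ 0.56790622, -0.16323512,  0.11587578]), np.float64(0.002103814264236279))
(array([0.00049787, 0.00192642, 0.16313743]), np.float64(-0.1120196904471121))
```

Request:
send_rows:
  plan: "0 0.0015 0.04 0 0 0 0.085;0 0.0015 0.08 0 0 0 0.085;0 0.0015 0.11 0 0 0 0.085;0 0.0015 0.13 0 0 0 0.085;0 0.0015 0.145 0 0 0 0.085;0 0.0015 0.155 0 0 0 0.085;0 0.0015 0.162 0 0 0 0.085;0 0.0015 0.162 0 0 0 0.085;0 0.0015 0.162 0 0 0 0.085"
  grip_force: 24

```text
clock: 11.03
position: [0.5595, -0.1937, 0.0942]
tool_rot: [-3.141, 0.001, -2.914]
force: [0.9, -0.2, -0.5]
grip_width: 0.0851
finger_force: 0.0
```

Request:
send_rows:
  plan: "0 0 0 0 0 0 0.06;0 0 0 0 0 0 0.05;0 0 0 0 0 0 0.045;0 0 0 0 0 0 0.04;0 0 0 0 0 0 0.036;0 0 0 0 0 0 0.032;0 0 0 0 0 0 0.025;0 0 0 0 0 0 0.025;0 0 0 0 0 0 0.025;0 0 0 0 0 0 0.025"
  grip_force: 24

```text
clock: 11.87
position: [0.5599, -0.1931, 0.0948]
tool_rot: [-3.142, 0.002, -2.913]
force: [-0.5, 3.1, 8.4]
grip_width: 0.0304
finger_force: 27.3
```

```bash
cat > jaw.py <<'E'
from h import *
import sys
f=imaging.grab_frame("top");t=load("top")
seat=np.array([.5047,.0397,0]);j=np.array([np.cos(np.radians(103.1)),np.sin(np.radians(103.1)),0])
for n,g in(("start",t),("now",f)):
    gr=cv2.cvtColor(g["color"],cv2.COLOR_RGB2GRAY).astype(np.float32)
    xs=np.arange(-.13,-.03,.001);v=[]
    for x in xs:
        v.append(np.mean([cv2.getRectSubPix(gr,(1,1),tuple(map(float,proj(g,seat+x*j+np.array([j[1],-j[0],0])*y+[0,0,.04]))))[0,0] for y in(-.017,-.013,.013,.017)]))
    print(n,np.array(v)[::4].round(0).astype(int).tolist())
E
python3 jaw.py
```

```text
start [103, 67, 48, 46, 47, 45, 43, 44, 51, 87, 117, 124, 124, 124, 124, 124, 124, 124, 124, 123, 123, 123, 123, 123, 123]
now [120, 119, 120, 116, 84, 51, 46, 47, 48, 42, 43, 46, 71, 112, 124, 126, 126, 125, 123, 124, 124, 124, 124, 124, 124]
```

The jaw went forward about 14 mm at full squeeze. Release and repeat.

Request:
send_rows:
  plan: "0 0 0 0 0 0 0.045;0 0 0 0 0 0 0.06;0 0 0 0 0 0 0.07;0 0 0 0 0 0 0.07;0 0 0 0 0 0 0.07"

```text
clock: 12.33
position: [0.5591, -0.1936, 0.0937]
tool_rot: [-3.142, 0.0, -2.913]
force: [-0.6, 2.9, -0.2]
grip_width: 0.07
finger_force: 1.5
```

Request:
send_rows:
  plan: "0 0 0 0 0 0 0.05;0 0 0 0 0 0 0.045;0 0 0 0 0 0 0.04;0 0 0 0 0 0 0.036;0 0 0 0 0 0 0.032;0 0 0 0 0 0 0.025;0 0 0 0 0 0 0.025;0 0 0 0 0 0 0.025;0 0 0 0 0 0 0.025"
  grip_force: 24

```text
clock: 13.08
position: [0.5595, -0.1932, 0.0941]
tool_rot: [3.141, 0.001, -2.913]
force: [-0.4, 5.3, 7.4]
grip_width: 0.0301
finger_force: 26.8
```

```bash
python3 jaw.py
```

```text
start [103, 67, 48, 46, 47, 45, 43, 44, 51, 87, 117, 124, 124, 124, 124, 124, 124, 124, 124, 123, 123, 123, 123, 123, 123]
now [120, 119, 120, 121, 119, 117, 101, 64, 46, 47, 47, 45, 42, 44, 54, 93, 120, 125, 123, 123, 123, 124, 125, 124, 124]
```

Request:
send_rows:
  plan: "0 0 0 0 0 0 0.045;0 0 0 0 0 0 0.06;0 0 0 0 0 0 0.083;0 0 0 0 0 0 0.083;0 0 0 0 0 0 0.083;0 0 0 0 0 0 0.083"

```text
clock: 13.63
position: [0.5592, -0.194, 0.0937]
tool_rot: [-3.141, 0.0, -2.914]
force: [-0.7, -0.3, 0.2]
grip_width: 0.0833
finger_force: 0.0
```

Request:
send_rows:
  plan: "0 0 0 0 0 0 0.06;0 0 0 0 0 0 0.05;0 0 0 0 0 0 0.045;0 0 0 0 0 0 0.042;0 0 0 0 0 0 0.039;0 0 0 0 0 0 0.036;0 0 0 0 0 0 0.033;0 0 0 0 0 0 0.025;0 0 0 0 0 0 0.025;0 0 0 0 0 0 0.025"
  grip_force: 22

```text
clock: 14.47
position: [0.5595, -0.1931, 0.0941]
tool_rot: [3.141, 0.001, -2.913]
force: [0.0, 3.7, 7.9]
grip_width: 0.0302
finger_force: 25.8
```

```bash
python3 jaw.py
```

```text
start [103, 67, 48, 46, 47, 45, 43, 44, 51, 87, 117, 124, 124, 124, 124, 124, 124, 124, 124, 123, 123, 123, 123, 123, 123]
now [120, 119, 120, 121, 119, 118, 120, 121, 122, 120, 93, 58, 46, 46, 48, 45, 43, 47, 72, 111, 123, 124, 124, 124, 125]
```

Request:
send_rows:
  plan: "0 0 0 0 0 0 0.045;0 0 0 0 0 0 0.06;0 0 0 0 0 0 0.083;0 0 0 0 0 0 0.083;0 0 0 0 0 0 0.083;0 0 0 0 0 0 0.083"

```text
clock: 15.02
position: [0.5592, -0.194, 0.0937]
tool_rot: [-3.141, 0.0, -2.914]
force: [0.3, -0.2, 1.2]
grip_width: 0.0827
finger_force: 0.0
```

Request:
send_rows:
  plan: "0 0 0 0 0 0 0.06;0 0 0 0 0 0 0.05;0 0 0 0 0 0 0.047;0 0 0 0 0 0 0.044;0 0 0 0 0 0 0.042;0 0 0 0 0 0 0.040;0 0 0 0 0 0 0.038;0 0 0 0 0 0 0.036;0 0 0 0 0 0 0.034;0 0 0 0 0 0 0.034"
  grip_force: 22

```text
clock: 15.85
position: [0.5591, -0.1912, 0.0939]
tool_rot: [3.139, -0.0, -2.912]
force: [-3.8, 15.0, 11.4]
grip_width: 0.0343
finger_force: 10.9
```

```bash
python3 jaw.py
```

```text
start [103, 67, 48, 46, 47, 45, 43, 44, 51, 87, 117, 124, 124, 124, 124, 124, 124, 124, 124, 123, 123, 123, 123, 123, 123]
now [120, 119, 120, 120, 119, 118, 120, 121, 123, 123, 119, 103, 66, 47, 47, 48, 46, 45, 59, 105, 122, 124, 124, 123, 124]
```

The jaw now meets the work, since the trigger stops part-way with 15 N sideways on the tool. I'll centre the gripper on the part-squeezed pair and grip fully.

Request:
send_rows:
  plan: "0 0.001 0 0 0 0 0.034;0 0.002 0 0 0 0 0.034;0 0.0025 0 0 0 0 0.032;0 0.0025 0 0 0 0 0.030;0 0.0025 0 0 0 0 0.025;0 0.0025 0 0 0 0 0.025;0 0.0025 0 0 0 0 0.025;0 0.0025 0 0 0 0 0.025"
  grip_force: 22

```text
clock: 16.57
position: [0.5593, -0.1915, 0.094]
tool_rot: [-3.141, 0.001, -2.913]
force: [5.2, -1.1, 4.1]
grip_width: 0.0335
finger_force: 21.4
```

```bash
python3 jaw.py
```

```text
start [103, 67, 48, 46, 47, 45, 43, 44, 51, 87, 117, 124, 124, 124, 124, 124, 124, 124, 124, 123, 123, 123, 123, 123, 123]
now [120, 119, 120, 121, 119, 118, 120, 121, 123, 122, 120, 107, 71, 48, 46, 48, 46, 44, 59, 105, 122, 123, 124, 124, 124]
```

Request:
send_rows:
  plan: "0 0 0 0 0 0 0.025;0 0 0 0 0 0 0.025;0 0 0 0 0 0 0.025;0 0 0 0 0 0 0.025;0 0 0 0 0 0 0.025;0 0 0 0 0 0 0.025;0 0 0 0 0 0 0.025;0 0 0 0 0 0 0.025"
  grip_force: 24

```text
clock: 17.28
position: [0.5594, -0.1919, 0.094]
tool_rot: [-3.14, 0.002, -2.914]
force: [6.6, -2.6, 3.0]
grip_width: 0.0325
finger_force: 23.5
```

```bash
python3 jaw.py
python3 - <<'E'
from h import *
# panel hole/bright-feature check in top view: compare with predicted seat features
f=imaging.grab_frame("top");g=cv2.cvtColor(f["color"],cv2.COLOR_RGB2GRAY).astype(np.float32)
seat=np.array([.5047,.0397,0]);j=np.array([np.cos(np.radians(103.1)),np.sin(np.radians(103.1)),0])
print([int(cv2.getRectSubPix(g,(1,1),tuple(map(float,proj(f,seat+x*j+[0,0,.035]))))[0,0]) for x in np.arange(-.06,.081,.004)])
s=observe();print(s["grip_width"],s["finger_force"],s["force"],s["clock"])
E
```

```text
start [103, 67, 48, 46, 47, 45, 43, 44, 51, 87, 117, 124, 124, 124, 124, 124, 124, 124, 124, 123, 123, 123, 123, 123, 123]
now [120, 119, 120, 121, 118, 118, 120, 121, 123, 123, 120, 108, 73, 49, 46, 47, 47, 44, 58, 105, 122, 123, 124, 123, 124]
[51, 86, 117, 111, 98, 94, 92, 97, 117, 126, 126, 124, 116, 115, 123, 124, 123, 124, 122, 110, 119, 125, 126, 126, 118, 100, 101, 96, 106, 106, 94, 107, 121, 124, 119, 121]
0.03215637603369833 23.474604785442352 [ 5.85062398 -2.73112371  3.62881296] 17.3833
```

```bash
python3 -c "
from workcell import bot
print(bot.job_done())"
```

```text
the job is handed in; nothing more can be done
None
```

I handed the job in at 17.4 s with the panel on both pins and the fingers still squeezing the trigger at about 23.5 N. The trigger stopped part-way, which by the given formula puts about 16 N of jaw force on the panel. The result was not reported, and I did not view the panel again after the jaw closed on it.

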